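# Close four serviced remote-control fobs with their own covers

### The arm

A 6-joint arm with a two-finger parallel gripper is mounted at the origin on the work surface. World frame = base frame: x ahead of the robot, y to its left, z up, the work surface at z = 0. Lengths are in m, angles in rad, forces in N, time in s.
With the tool pointing down it reaches from about 0.375 to 0.9 m from the base axis. Payload 3.1 kg.
Tool frame: the origin (TCP) lies midway between the tips of the shut fingers; the grasp point (between the pads) lies 19 mm behind it; z points along the fingers, x is the direction in which the jaws open and shut, and the axes are right-handed (so a half turn about z gives the same grasp; the last joint's range is limited). The gripper opens to 87 mm and grips with 3 to 60 N. Pads are 19 mm wide; open, the fingers measure 117 mm over their backs; the gripper's body (75 mm by 190 mm) begins 51 mm behind the grasp point.
Start: joints at [-0.178, 0.527, 1.433, -0, 1.181, -0.178], TCP at [0.625, 0, 0.223] pointing down, gripper open.
Joint ranges: [-3.08, 3.08], [-0.75, 2.2], [0.22, 2.44], [-1.43, 4.57], [0, 2.65], [-2.85, 2.85]. Speed limits (rad/s): [2.79, 2.79, 3.14, 3.14, 3.14, 3.14].

### API

Orientations are given as a unit quaternion [x, y, z, w].
In Python, from rig import * gives the robot as it stands.
- The arm moves only by the tool drive_tool, never from a script. Its argument "plan" is a list of rows, each an object with "offset": the shift along the tool's x, y, z in cm, a list of three; "delta_rot": the turn, a rotation vector about the tool's x, y, z in degrees, a list of three; "jaw": the finger opening in cm, from 0 to 8.7. In form: [{"offset": [dx, dy, dz], "delta_rot": [wx, wy, wz], "jaw": jaw}, ...]. A call has exactly 8 rows; each row is the pose to reach, as a shift and turn from the pose commanded when the call began, along the tool's axes at that moment; what a row does not reach only later rows make up. A row lasts 1/12 s, in which the tool goes at most 41.7 mm and 7.16 degrees, less where a joint would pass 70% of its speed; a pose out of reach is approached as far as the arm can. A call with a gripper value outside its range is refused whole. The fingers move at their own pace and stop on an object; "squeeze" is the grip in N (left out, the last holds). Time passes only in rows, so rows that repeat a pose let the fingers close, or fill a call up. It gives the time, the measured TCP pose, the force and the opening at its end, in the units of the state.
- get_obs(): the state, without advancing time (a new reading comes with each control period).
- camera(name): name is "scene" or "side" or "wrist"; returns the picture (480x640x3 uint8, red, green, blue); there is no depth.
- calibration(name): a dict with "K" (3x3 intrinsics, pixels), "distortion" ([k1, k2, p1, p2, k3] as OpenCV has them; the pictures are not rectified), "pose" (4x4, takes a point from camera to world coordinates); the wrist camera has in their place "tool_from_camera" (4x4, takes a point from camera to tool coordinates, whose origin is the TCP and whose axes are the tool frame's). Camera axes: x right, y down, z forward; pixel columns grow to the right and rows downward; lengths in m; the calibration is good to about 2 mm. A picture is of the moment at which its call begins: read the wrist's pose just before it. calibration takes no time and is no camera call.
- hand_in(): hands the job in, once; it reports no verdict.
The state is a dict: "time": time; "q": joint angles; "joint_velocities": joint speeds; "joint_torque": joint torques, N m; "position": TCP position; "tool_rot": TCP orientation; "ft_force": force on the tool from outside, world axes, zero at the start; "moment": the same for the moment, N m; "grip_width": finger opening in m.
Only numpy, scipy, OpenCV 4.12 (cv2) and the standard library are available. Lean on these libraries where they do the work, as an engineer would, in place of code of your own. Each camera call takes 0.05 s, during which the arm holds its last target.

### The job

The four remote-control fobs on the locksmith's repair mat have new batteries and still lie open. Put each loose cover back on the shell it belongs to, the one of the same outline, right way up and turned to match, so that it sits fully home on the rim all round and stays there with its shell flat on the mat. Leave the padlock and the screwdriver where they lie.

Things in the scene. Friction and masses are not known exactly. Their poses are not given: they have to be found in the camera images.
- cover_bar_mid (a point): Loose fob cover (upper half), black plastic, grey rubber buttons on top, lying right way up on the 2 mm mat. Outline from above: bar with two half-round ends, 86 (x) x 32 mm (y). 12 mm high, upright sides, about 20 g; hollow below (skirt 8 mm deep, 2.5 mm thick). Point: its centre, 6 mm above its underside; z up.
- cover_square_mid (a point): Loose fob cover (upper half), black plastic, grey rubber buttons on top, lying right way up on the 2 mm mat. Outline from above: square 52 x 52 mm. 12 mm high, upright sides, about 20 g; hollow below (skirt 8 mm deep, 2.5 mm thick). Point: its centre, 6 mm above its underside; z up.
- cover_round_mid (a point): Loose fob cover (upper half), black plastic, grey rubber buttons on top, lying right way up on the 2 mm mat. Outline from above: disc 60 mm across. 12 mm high, upright sides, about 20 g; hollow below (skirt 8 mm deep, 2.5 mm thick). Point: its centre, 6 mm above its underside; z up.
- cover_arch_mid (a point): Loose fob cover (upper half), black plastic, grey rubber buttons on top, lying right way up on the 2 mm mat. Outline from above: arch 70 (x) x 42 mm (y), square at its -x end, half-round at its +x end. 12 mm high, upright sides, about 20 g; hollow below (skirt 8 mm deep, 2.5 mm thick). Point: its centre, 6 mm above its underside; z up.
- shell_bar: Loose fob shell (lower half) on the mat, green board and coin cell showing. Outline: bar with two half-round ends, 86 (x) x 32 mm (y); a 7 mm key-ring eye beyond its -x end. Rim, where the cover rests, 8 mm up; board 6 mm above the rim, inset 5 mm (2.5 mm play to the cover). Cover fits at 0 or 180 deg. Closed: cover's point 14 mm above this origin. About 45 g. Origin: centre of outline, underside; z up.
- shell_square: Loose fob shell (lower half) on the mat, green board and coin cell showing. Outline: square 52 x 52 mm; a 7 mm key-ring eye beyond its -x end. Rim, where the cover rests, 8 mm up; board 6 mm above the rim, inset 5 mm (2.5 mm play to the cover). Cover fits at any quarter turn. Closed: cover's point 14 mm above this origin. About 45 g. Origin: centre of outline, underside; z up.
- shell_round: Loose fob shell (lower half) on the mat, green board and coin cell showing. Outline: disc 60 mm across; a 7 mm key-ring eye beyond its -x end. Rim, where the cover rests, 8 mm up; board 6 mm above the rim, inset 5 mm (2.5 mm play to the cover). Cover fits at any yaw. Closed: cover's point 14 mm above this origin. About 45 g. Origin: centre of outline, underside; z up.
- shell_arch: Loose fob shell (lower half) on the mat, green board and coin cell showing. Outline: arch 70 (x) x 42 mm (y), square at its -x end, half-round at its +x end; a 7 mm key-ring eye beyond its -x end. Rim, where the cover rests, 8 mm up; board 6 mm above the rim, inset 5 mm (2.5 mm play to the cover). Cover fits only round end over round end. Closed: cover's point 14 mm above this origin. About 45 g. Origin: centre of outline, underside; z up.
- padlock_mid (a point): Bystander: brass padlock lying flat at the left of the mat, body 44 x 50 x 16 mm with the steel shackle to its +x (about 55 mm from the point). Point: centre of the body. Leave alone.
- driver_grip (a point): Bystander: screwdriver 150 mm long lying at the right of the mat, along its x, blade to +x, 26 mm high. Point: on its handle. Leave alone.
There are look-alikes about, which are no part of the job. What is shaped like the part that bears cover_bar_mid but red is not meant. Leave any purple look-alike of the part that bears cover_round_mid alone.

How it is judged:
At the end, for the whole second after the job is handed in: Each of the four covers lies on the shell of its own outline: its mid point within 6 mm, seen from above, of the shell's centre, 12 to 15.8 mm above the shell's underside (14 is fully home), cover and shell level within 0.06 rad, the shell lying on the mat, all at rest (horizontal distance between cover_bar_mid and shell_bar below 0.006 m and z of cover_bar_mid in the frame of shell_bar between 0.012 and 0.0158 m and angle between each of cover_bar_mid, shell_bar, cover_square_mid, shell_square, cover_round_mid, shell_round, cover_arch_mid, shell_arch's own z axis and vertical below 0.06 rad and height (world z) of each of shell_bar, shell_square, shell_round, shell_arch below 0.006 m and linear speed of each of shell_bar, shell_square, shell_round, shell_arch below 0.02 m/s and horizontal distance between cover_square_mid and shell_square below 0.006 m and z of cover_square_mid in the frame of shell_square between 0.012 and 0.0158 m and horizontal distance between cover_round_mid and shell_round below 0.006 m and z of cover_round_mid in the frame of shell_round between 0.012 and 0.0158 m and horizontal distance between cover_arch_mid and shell_arch below 0.006 m and z of cover_arch_mid in the frame of shell_arch between 0.012 and 0.0158 m); the robot touches nothing.
It fails at once if the padlock is moved more than 20 mm (distance of padlock_mid from where it was at the start of the episode above 0.02 m).
It fails at once if the screwdriver is moved more than 20 mm (distance of driver_grip from where it was at the start of the episode above 0.02 m).
It also fails if it takes over 106 s, if anything falls off the work surface, if the arm or the gripper's body presses on something with over 40 N, if the wrist force passes 120 N, or if a joint passes its speed limit or range.

## Working session

There is one attempt and no reset: what is moved stays moved. The work goes in short steps, Python scripts to look and compute and a tool call to move; the robot and the scene stay as the last step left them, time stands still between calls to the robot, and variables do not carry over. Pictures are saved under pics/ and viewed, and the job is handed in when it is done.

Besides the shell and the picture viewer there is one more tool, called after "Emit:" as name(argument=value, ...), one argument or row to a line, values as JSON. drive_tool: Moves the arm, as the interface text tells. Its arguments: {"type":"object","properties":{"plan":{"type":"array","items":{"type":"object","properties":{"offset":{"type":"array","items":{"type":"number"}},"delta_rot":{"type":"array","items":{"type":"number"}},"jaw":{"type":"number"}}}},"squeeze":{"type":"number"}},"required":["plan"]}

```bash
ls; mkdir -p pics
python3 - <<'E'
from rig import *
import cv2
o=get_obs();print(o)
for n in["scene","side","wrist"]:
    cv2.imwrite(f"pics/{n}0.png",camera(n)[:,:,::-1]);c=calibration(n);print(n,{k:np.round(v,4).tolist() for k,v in c.items()} if 'np' in globals() else c)
E
```

```text
pics
{'time': 0.0, 'q': array([-1.78514792e-01,  5.28467083e-01,  1.43386636e+00, -1.31252344e-05,
        1.18138702e+00, -1.78495693e-01]), 'joint_velocities': array([-4.96275011e-04, -4.40162859e-05, -1.18728762e-03,  5.28272797e-05,
       -1.14895057e-03, -1.14921292e-03]), 'joint_torque': array([-5.45745443e-04, -4.40045428e+01, -1.76593530e+01,  6.32597599e-02,
        5.83207863e-02, -1.53719384e-04]), 'position': array([6.24288081e-01, 1.44905036e-04, 2.21582496e-01]), 'tool_rot': array([ 9.99999434e-01, -7.05174498e-06, -1.04807540e-03, -1.82933103e-04]), 'ft_force': array([0.42219954, 0.39027717, 0.17855356]), 'moment': array([ 0.07554863,  0.02402645, -0.02033352]), 'grip_width': 0.08683865658252447}
scene {'K': array([[460.7211444 ,   0.        , 316.46221234],
       [  0.        , 460.7211444 , 237.75367329],
       [  0.        ,   0.        ,   1.        ]]), 'distortion': array([0.00614642, 0.        , 0.        , 0.        , 0.        ]), 'pose': array([[ 0.59084595,  0.53298262, -0.60566542,  1.2309771 ],
       [ 0.806758  , -0.39638799,  0.43819868, -0.49979721]
[... 545 characters left out ...]
88003,  0.80677031],
       [ 0.        ,  0.        ,  0.        ,  1.        ]])}
wrist {'K': array([[426.12643353,   0.        , 320.60361521],
       [  0.        , 426.12643353, 246.34318901],
       [  0.        ,   0.        ,   1.        ]]), 'distortion': array([-0.01054708,  0.        ,  0.        ,  0.        ,  0.        ]), 'tool_from_camera': array([[ 9.99998814e-01, -7.78759261e-04,  1.32841522e-03,
         1.02003254e-04],
       [ 3.86037427e-04,  9.61925455e-01,  2.73311673e-01,
        -7.57311412e-02],
       [-1.49068041e-03, -2.73310836e-01,  9.61924615e-01,
        -1.62950177e-01],
       [ 0.00000000e+00,  0.00000000e+00,  0.00000000e+00,
         1.00000000e+00]])}
```

View pics/scene0.png

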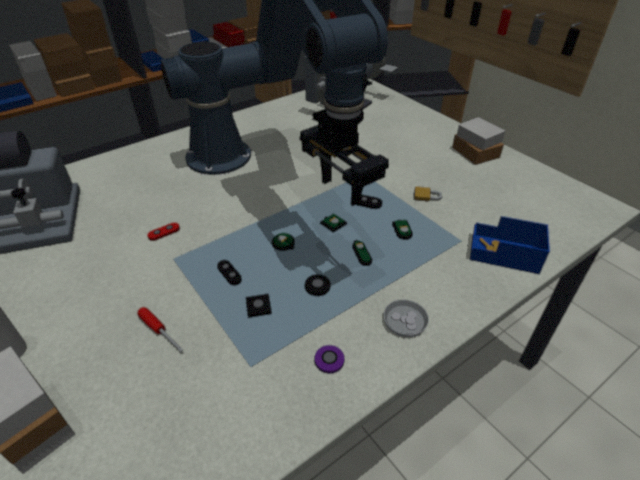

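View pics/side0.png

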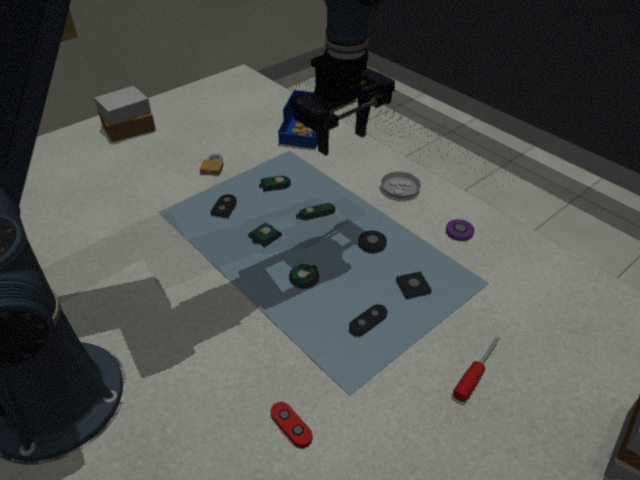

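View pics/wrist0.png

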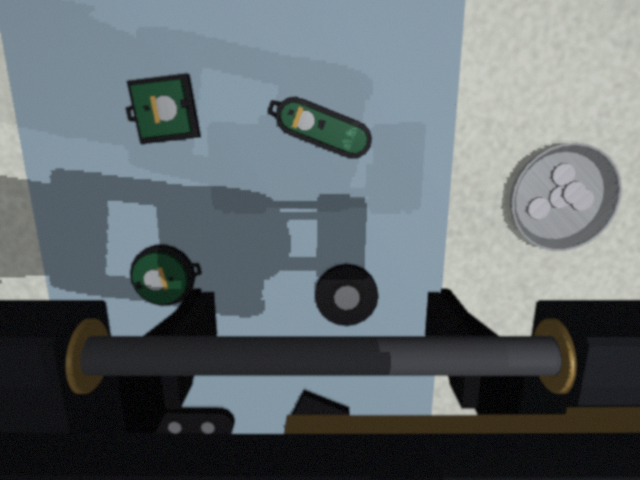

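```bash
cat > h.py <<'E'
from rig import *
import numpy as np, cv2
from scipy.spatial.transform import Rotation as R
def campose(n,o=None):
    c=calibration(n)
    if n!="wrist": return c,c["pose"]
    o=o or get_obs()
    T=np.eye(4);T[:3,:3]=R.from_quat(o["tool_rot"]).as_matrix();T[:3,3]=o["position"]
    return c,T@c["tool_from_camera"]
def rays(uv,c,P):
    p=cv2.undistortPoints(np.array(uv,float).reshape(-1,1,2),c["K"],c["distortion"]).reshape(-1,2)
    return np.c_[p,np.ones(len(p))]@P[:3,:3].T
def toplane(uv,c,P,z):
    d=rays(uv,c,P);s=(z-P[2,3])/d[:,2]
    return P[:3,3]+d*s[:,None]
def tri(uv1,cp1,uv2,cp2):
    d1=rays([uv1],*cp1)[0];d2=rays([uv2],*cp2)[0]
    A=np.c_[d1,-d2];s=np.linalg.lstsq(A,cp2[1][:3,3]-cp1[1][:3,3],rcond=None)[0]
    a=cp1[1][:3,3]+d1*s[0];b=cp2[1][:3,3]+d2*s[1]
    return (a+b)/2,np.linalg.norm(a-b)
def snap(name,f):
    o=get_obs();cp=campose(name,o);im=camera(name)
    cv2.imwrite(f"pics/{f}.png",im[:,:,::-1]);np.savez(f"pics/{f}.npz",im=im,K=cp[0]["K"],d=cp[0]["distortion"],P=cp[1])
    return im,cp
E
python3 - <<'E'
from h import *
S=campose("scene");D=campose("side");W=campose("wrist")
pts=dict(bar_c=((229,272),(368,320)),sq_c=((258,305),(413,285)),rd_c=((317,284),(372,241)),arch_c=((368,202),(224,206)),
rd_s=((283,240),(304,275)),sq_s=((333,221),(264,234)),bar_s=((362,252),(316,211)),arch_s=((402,229),(275,183)),purple=((330,358),(460,229)),red=((164,231),(291,424)),padlock=((426,194),(211,166)),driver=((160,328),(476,370)))
for k,(a,b) in pts.items():
    p,e=tri(a,S,b,D);print(k,p.round(4),round(e,4))
for k,uv in dict(rd_c=(346,295),rd_s=(163,275),sq_s=(163,109),bar_s=(320,127)).items(): print(k,toplane([uv],*W,0.016).round(4))
E
```

```text
bar_c [ 0.4927 -0.2226  0.009 ] 0.0025
sq_c [ 0.6207 -0.2192  0.0092] 0.0019
rd_c [ 0.6492 -0.0793  0.0112] 0.002
arch_c [0.481  0.2223 0.0085] 0.0007
rd_s [ 0.4767 -0.0602  0.0114] 0.0034
sq_s [0.4915 0.0889 0.0101] 0.0031
bar_s [0.6273 0.0747 0.0086] 0.0018
arch_s [0.6223 0.2163 0.0083] 0.0004
purple [ 0.8226 -0.1753  0.0095] 0.0033
red [ 0.2565 -0.2879  0.0065] 0.0036
padlock [0.5493 0.3815 0.0044] 0.0032
driver [ 0.5529 -0.4179  0.0101] 0.0042
rd_c [[ 0.6483 -0.0759  0.016 ]]
rd_s [[ 0.4799 -0.0562  0.016 ]]
sq_s [[0.4945 0.0891 0.016 ]]
bar_s [[0.6242 0.0746 0.016 ]]
```

Emit:
drive_tool(
  plan=[
    {"offset": [-5.5, 27, -4], "delta_rot": [0, 0, 0], "jaw": 8.7},
    {"offset": [-5.5, 27, -4], "delta_rot": [0, 0, 0], "jaw": 8.7},
    {"offset": [-5.5, 27, -4], "delta_rot": [0, 0, 0], "jaw": 8.7},
    {"offset": [-5.5, 27, -4], "delta_rot": [0, 0, 0], "jaw": 8.7},
    {"offset": [-5.5, 27, -4], "delta_rot": [0, 0, 0], "jaw": 8.7},
    {"offset": [-5.5, 27, -4], "delta_rot": [0, 0, 0], "jaw": 8.7},
    {"offset": [-5.5, 27, -4], "delta_rot": [0, 0, 0], "jaw": 8.7},
    {"offset": [-5.5, 27, -4], "delta_rot": [0, 0, 0], "jaw": 8.7},
  ],
)

```text
time: 0.82
position: [0.5692, -0.2768, 0.2633]
tool_rot: [1.0, -0.003, 0.001, 0.002]
ft_force: [-0.1, -0.6, -0.3]
grip_width: 0.0871
```

Run:
```python
from h import *
print(get_obs()["joint_velocities"].round(3));snap("wrist","w1");print(campose("wrist")[1][:3,3])
```

```text
[ 0.073 -0.008  0.05   0.072  0.012  0.05 ]
[ 0.56970645 -0.19750273  0.42550954]
```

Emit:
drive_tool(
  plan=[
    {"offset": [0, -31, -3], "delta_rot": [0, 0, 0], "jaw": 8.7},
    {"offset": [0, -31, -3], "delta_rot": [0, 0, 0], "jaw": 8.7},
    {"offset": [0, -31, -3], "delta_rot": [0, 0, 0], "jaw": 8.7},
    {"offset": [0, -31, -3], "delta_rot": [0, 0, 0], "jaw": 8.7},
    {"offset": [0, -31, -3], "delta_rot": [0, 0, 0], "jaw": 8.7},
    {"offset": [0, -31, -3], "delta_rot": [0, 0, 0], "jaw": 8.7},
    {"offset": [0, -31, -3], "delta_rot": [0, 0, 0], "jaw": 8.7},
    {"offset": [0, -31, -3], "delta_rot": [0, 0, 0], "jaw": 8.7},
  ],
)

```text
time: 1.53
position: [0.5683, 0.0464, 0.2927]
tool_rot: [1.0, 0.002, -0.001, -0.002]
ft_force: [0.4, -0.1, 0.3]
grip_width: 0.087
```

Run:
```python
from h import *
print(get_obs()["joint_velocities"].round(3));snap("wrist","w2");print(campose("wrist")[1][:3,3])
```

```text
[ 0.375  0.007 -0.068 -0.051  0.048  0.372]
[0.56810252 0.12330849 0.45625884]
```

View pics/w1.png

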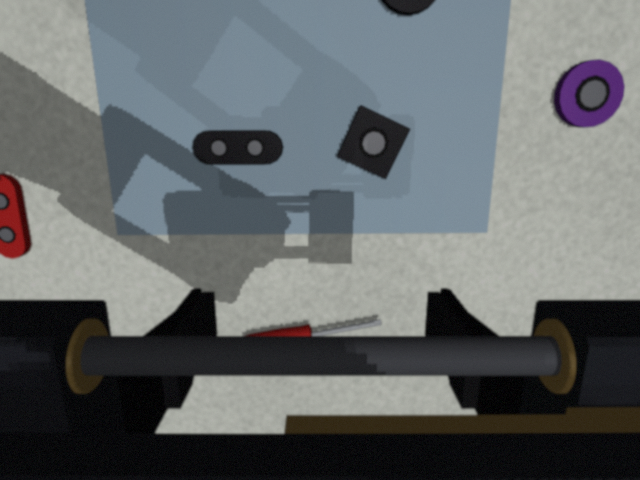

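View pics/w2.png

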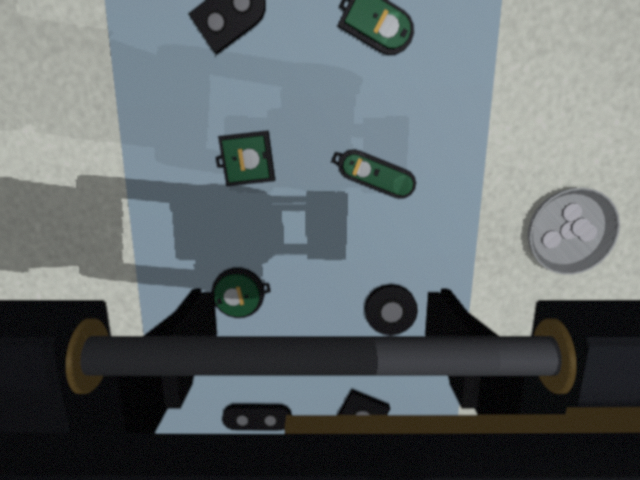

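Emit:
drive_tool(
  plan=[
    {"offset": [0, -9, 0], "delta_rot": [0, 0, 0], "jaw": 8.7},
    {"offset": [0, -9, 0], "delta_rot": [0, 0, 0], "jaw": 8.7},
    {"offset": [0, -9, 0], "delta_rot": [0, 0, 0], "jaw": 8.7},
    {"offset": [0, -9, 0], "delta_rot": [0, 0, 0], "jaw": 8.7},
    {"offset": [0, -9, 0], "delta_rot": [0, 0, 0], "jaw": 8.7},
    {"offset": [0, -9, 0], "delta_rot": [0, 0, 0], "jaw": 8.7},
    {"offset": [0, -9, 0], "delta_rot": [0, 0, 0], "jaw": 8.7},
    {"offset": [0, -9, 0], "delta_rot": [0, 0, 0], "jaw": 8.7},
  ],
)

```text
time: 2.25
position: [0.5701, 0.1287, 0.2925]
tool_rot: [1.0, -0.001, -0.0, 0.0]
ft_force: [-0.2, -0.1, -0.2]
grip_width: 0.0869
```

Run:
```python
from h import *
print(get_obs()["joint_velocities"].round(3));snap("wrist","w3");print(campose("wrist")[1][:3,3])
```

```text
[ 0.001  0.001 -0.002  0.002 -0.001  0.   ]
[0.57038823 0.20453506 0.45545552]
```

View pics/w3.png

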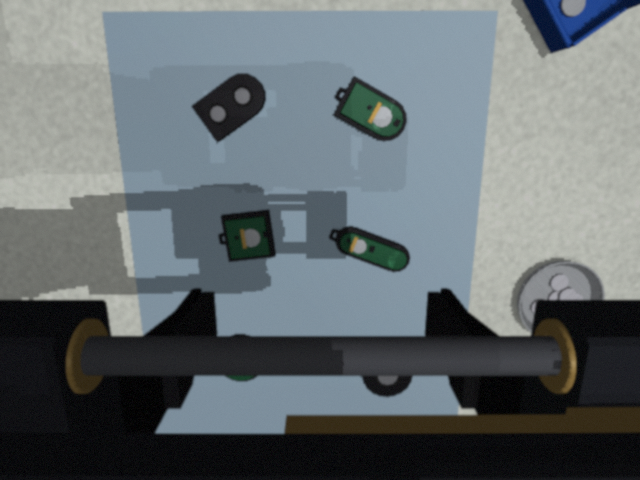

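```bash
cat > fit.py <<'E'
from h import *
from scipy.optimize import minimize
def outline(k,inset=0,n=24):
    t=np.linspace(-np.pi/2,np.pi/2,n)
    if k=='round':
        a=np.linspace(0,2*np.pi,48);o=np.c_[np.cos(a),np.sin(a)]*(.03-inset)
    elif k=='square': 
        s=.026-inset;o=np.array([[s,s],[-s,s],[-s,-s],[s,-s]])
    elif k=='bar':
        r=.016-inset;a=np.c_[.027+r*np.cos(t),r*np.sin(t)];o=np.r_[a,-a]
    else:
        r=.021-inset;a=np.c_[.014+r*np.cos(t),r*np.sin(t)];o=np.r_[a,[[-.035+inset,r],[-.035+inset,-r]]]
    return o
HX=dict(round=.03,square=.026,bar=.043,arch=.035)
def proj(p,K,d,P):
    M=np.linalg.inv(P);return cv2.projectPoints(p,cv2.Rodrigues(M[:3,:3])[0],M[:3,3],K,d)[0].reshape(-1,2)
def prisms(k,shell,z0):
    if not shell: return [(outline(k),z0,z0+.012)]
    e=np.array([[0,.005],[0,-.005],[-.007,-.005],[-.007,.005]])-[HX[k],0]
    return [(outline(k),z0,z0+.008),(outline(k,.005),z0,z0+.014),(e,z0,z0+.004)]
SH=4;SC=4
def render(k,shell,x,y,yaw,z0,cam,box):
    K,d,P=cam;c,s=np.cos(yaw),np.sin(yaw);u0,v0,w,h=box
    m=np.zeros((h*SC,w*SC),np.uint8)
    for o,a,b in prisms(k,shell,z0):
        q=o@np.array([[c,s],[-s,c]])+[x,y]
        p=np.r_[np.c_[q,np.full(len(q),a)],np.c_[q,np.full(len(q),b)]]
        uv=(proj(p,K,d,P)+.5-[u0,v0])*SC-.5
        hull=cv2.convexHull(uv.astype(np.float32))
        cv2.fillConvexPoly(m,np.round(hull*16).astype(np.int32),255,shift=4)
    return cv2.resize(m,(w,h),interpolation=cv2.INTER_AREA).astype(float)/255
def soft(im):
    im=cv2.GaussianBlur(im,(3,3),0).astype(float)
    return np.clip((65-im[:,:,2])/25+.5,0,1)   # blue low => object
def fit(k,shell,x,y,yaw,cam,im,z0=.002,yaws=None):
    K,d,P=cam
    c=proj(np.array([[x,y,z0+.008]]),K,d,P)[0];r=int(.065*K[0,0]/np.linalg.norm(P[:3,3]-[x,y,0]))
    u0,v0=max(0,int(c[0])-r),max(0,int(c[1])-r);u1,v1=min(640,int(c[0])+r),min(480,int(c[1])+r)
    box=(u0,v0,u1-u0,v1-v0);ob=soft(im)[v0:v1,u0:u1]
    f=lambda p:np.abs(cv2.GaussianBlur(render(k,shell,p[0]/100,p[1]/100,p[2]/10,z0,cam,box),(3,3),0)-ob).mean()
    best=None
    for ya in (yaws if yaws is not None else np.arange(0,2*np.pi,np.pi/6)):
        st=np.array([[x*100,y*100,ya*10]]);s=np.r_[st,st+[[.6,0,0]],st+[[0,.6,0]],st+[[0,0,2.]]]
        q=minimize(f,st[0],method='Nelder-Mead',options=dict(initial_simplex=s,xatol=.003,fatol=1e-7,maxiter=150))
        if best is None or q.fun<best.fun:best=q
    return best.x[0]/100,best.x[1]/100,best.x[2]/10,best.fun/ob.mean()
def load(f):
    z=np.load(f"pics/{f}.npz");return (z["K"],z["d"],z["P"]),z["im"]
E
cat > run1.py <<'E'
from fit import *
jobs=[("w1","bar",0,.4927,-.2226),("w1","square",0,.6207,-.2192),("w2","round",0,.649,-.077),("w2","round",1,.478,-.058),
("w2","square",1,.4925,.089),("w2","bar",1,.625,.0745),("w3","square",1,.4925,.089),("w3","bar",1,.625,.0745),("w3","arch",0,.481,.2223),("w3","arch",1,.6223,.2163)]
for f,k,s,x,y in jobs:
    cam,im=load(f);r=fit(k,s,x,y,0,cam,im)
    print(f,k,"shell" if s else "cover",np.round(r[:2],4),round(np.degrees(r[2])%360,1),round(r[3],3))
E
time python3 run1.py
```

```text
w1 bar cover [ 0.4915 -0.2218] 359.6 0.223
w1 square cover [ 0.6197 -0.2182] 335.3 0.219
w2 round cover [ 0.6485 -0.0795] 184.1 0.741
w2 round shell [ 0.4748 -0.059 ] 12.5 0.65
w2 square shell [0.4919 0.0896] 6.6 0.33
w2 bar shell [0.626  0.0747] 338.9 0.525
w3 square shell [0.492  0.0893] 6.7 0.192
w3 bar shell [0.6262 0.074 ] 339.5 0.307
w3 arch cover [0.4829 0.2248] 33.7 0.275
w3 arch shell [0.6228 0.2164] 331.2 1.057
real	0m17.586s
user	0m17.957s
sys	0m0.136s
```

```bash
cat > ov.py <<'E'
from fit import *
def overlay(f,items,out,crop,s=3):
    cam,im=load(f);u0,v0,u1,v1=crop
    a=cv2.resize(im[v0:v1,u0:u1,::-1],None,fx=s,fy=s);b=cv2.resize((soft(im)*255).astype(np.uint8)[v0:v1,u0:u1],None,fx=s,fy=s)
    for k,sh,x,y,yaw in items:
        m=render(k,sh,x,y,yaw,.002,cam,(0,0,640,480))
        m=cv2.resize(m[v0:v1,u0:u1],None,fx=s,fy=s)
        cs,_=cv2.findContours((m>.5).astype(np.uint8),0,2);cv2.drawContours(a,cs,-1,(0,0,255),1)
    cv2.imwrite(f"pics/{out}.png",np.hstack([a,cv2.cvtColor(b,cv2.COLOR_GRAY2BGR)]))
E
python3 - <<'E'
from ov import *
r=np.radians
overlay("w3",[("square",1,.492,.0893,r(6.7)),("bar",1,.6262,.074,r(-20.5)),("arch",0,.4829,.2248,r(33.7)),("arch",1,.6228,.2164,r(-28.8))],"o1",(180,60,430,290),1.6 and 1.6)
E
```

```text
(no output)
```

View pics/o1.png

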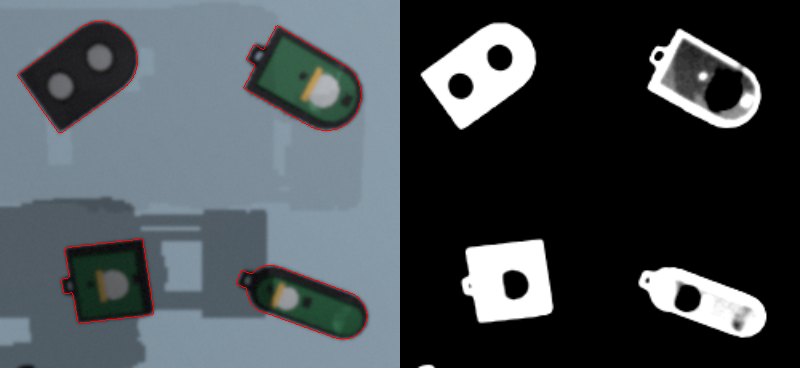

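```bash
python3 - <<'E'
s=open('fit.py').read()
s=s.replace("ob=soft(im)[v0:v1,u0:u1]","ob=clean(soft(im),c)[v0:v1,u0:u1]")
s=s.replace("def fit(","""def clean(m,c):
    cs,_=cv2.findContours((m>.5).astype(np.uint8),0,2)
    best=max([q for q in cs if cv2.contourArea(q)>300],key=lambda q:cv2.pointPolygonTest(q,(float(c[0]),float(c[1])),True))
    z=np.zeros(m.shape,np.uint8);cv2.drawContours(z,[best],-1,255,-1)
    return cv2.GaussianBlur(z,(3,3),0)/255.
def fit(""",1)
open('fit.py','w').write(s)
E
python3 run1.py
python3 - <<'E'
from fit import *
# height check: centroids of fitted silhouettes' pixels in w2/w3 for square,bar shells; scene/side earlier
from h import *
c2,i2=load("w2");c3,i3=load("w3")
for k,x,y in[("square",.492,.0893),("bar",.6262,.074)]:
    cc=[]
    for cam,im in((c2,i2),(c3,i3)):
        c=proj(np.array([[x,y,.01]]),*cam)[0];m=clean(soft(im),c);M=cv2.moments(m);cc.append((M["m10"]/M["m00"],M["m01"]/M["m00"]))
    C=lambda c:({"K":c[0],"distortion":c[1]},c[2])
    print(k,tri(cc[0],C(c2),cc[1],C(c3)))
E
```

```text
w1 bar cover [ 0.4917 -0.2225] 359.6 0.087
w1 square cover [ 0.6195 -0.2185] 65.3 0.056
w2 round cover [ 0.6485 -0.0798] 274.4 0.656
w2 round shell [ 0.4745 -0.0587] 12.5 0.563
w2 square shell [0.4914 0.0892] 5.6 0.089
w2 bar shell [0.6269 0.074 ] 338.4 0.116
w3 square shell [0.492  0.0893] 6.5 0.033
w3 bar shell [0.6258 0.0739] 338.5 0.115
w3 arch cover [0.4839 0.2248] 32.2 0.096
w3 arch shell [0.6228 0.2162] 330.2 0.088
square (array([0.49138856, 0.09003232, 0.00778724]), np.float64(8.46268897646072e-05))
bar (array([0.62479217, 0.07543899, 0.00851457]), np.float64(0.0007268326250507721))
```

Emit:
drive_tool(
  plan=[
    {"offset": [0, 25, 0], "delta_rot": [0, 0, 0], "jaw": 8.7},
    {"offset": [0, 25, 0], "delta_rot": [0, 0, 0], "jaw": 8.7},
    {"offset": [0, 25, 0], "delta_rot": [0, 0, 0], "jaw": 8.7},
    {"offset": [0, 25, 0], "delta_rot": [0, 0, 0], "jaw": 8.7},
    {"offset": [0, 25, 0], "delta_rot": [0, 0, 0], "jaw": 8.7},
    {"offset": [0, 25, 0], "delta_rot": [0, 0, 0], "jaw": 8.7},
    {"offset": [0, 25, 0], "delta_rot": [0, 0, 0], "jaw": 8.7},
    {"offset": [0, 25, 0], "delta_rot": [0, 0, 0], "jaw": 8.7},
  ],
)

```text
time: 2.97
position: [0.5697, -0.1234, 0.2924]
tool_rot: [1.0, -0.003, 0.0, -0.0]
ft_force: [-0.2, 0.3, -0.3]
grip_width: 0.0868
```

Run:
```python
from ov import *
print(get_obs()["joint_velocities"].round(3));snap("wrist","w4")
cam,im=load("w4")
it=[]
for k,s,x,y in [("round",0,.649,-.079),("round",1,.476,-.058),("square",1,.4925,.089),("bar",1,.625,.0745)]:
    r=fit(k,s,x,y,0,cam,im);it.append((k,s,*r[:3]))
    print(k,"shell" if s else "cover",np.round(r[:2],4),round(np.degrees(r[2])%360,1),round(r[3],3))
overlay("w4",it,"o4",(150,0,500,300),1.1)
```

```text
[ 0.063 -0.012  0.025  0.018  0.009  0.007]
round cover [ 0.6485 -0.0792] 69.8 0.086
round shell [ 0.4763 -0.0605] 192.8 0.101
square shell [0.4925 0.095 ] 0.0 nan
bar shell [0.6262 0.0756] 338.7 0.383fit.py:51: RuntimeWarning: invalid value encountered in scalar divide
  return best.x[0]/100,best.x[1]/100,best.x[2]/10,best.fun/ob.mean()
```

View pics/o4.png

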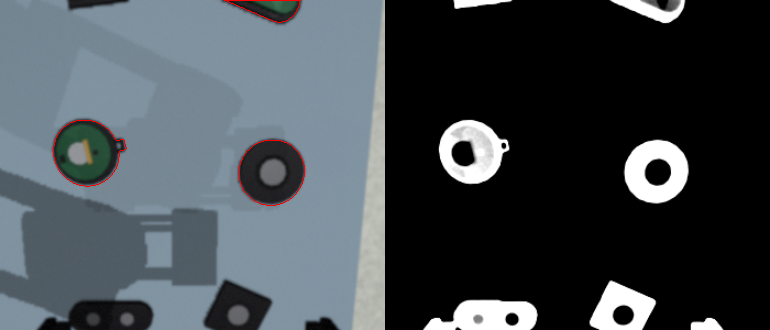

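Emit:
drive_tool(
  plan=[
    {"offset": [7.85, -4.1, 20], "delta_rot": [0, 0, 7], "jaw": 7.6},
    {"offset": [7.85, -4.1, 20], "delta_rot": [0, 0, 14], "jaw": 7.6},
    {"offset": [7.85, -4.1, 20], "delta_rot": [0, 0, 21], "jaw": 7.6},
    {"offset": [7.85, -4.1, 20], "delta_rot": [0, 0, 28], "jaw": 7.6},
    {"offset": [7.85, -4.1, 20], "delta_rot": [0, 0, 35], "jaw": 7.6},
    {"offset": [7.85, -4.1, 20], "delta_rot": [0, 0, 42], "jaw": 7.6},
    {"offset": [7.85, -4.1, 20], "delta_rot": [0, 0, 49], "jaw": 7.6},
    {"offset": [7.85, -4.1, 20], "delta_rot": [0, 0, 54], "jaw": 7.6},
  ],
)

```text
time: 3.68
position: [0.6476, -0.0762, 0.0903]
tool_rot: [0.89, -0.455, -0.002, 0.0]
ft_force: [-0.0, 0.6, 0.7]
grip_width: 0.0762
```

Emit:
drive_tool(
  plan=[
    {"offset": [0, 0, 2], "delta_rot": [0, 0, 7], "jaw": 7.6},
    {"offset": [0, 0, 3], "delta_rot": [0, 0, 14], "jaw": 7.6},
    {"offset": [0, 0, 4], "delta_rot": [0, 0, 21], "jaw": 7.6},
    {"offset": [0, 0, 5], "delta_rot": [0, 0, 28], "jaw": 7.6},
    {"offset": [0, 0, 6], "delta_rot": [0, 0, 35], "jaw": 7.6},
    {"offset": [0, 0, 6.5], "delta_rot": [0, 0, 36], "jaw": 7.6},
    {"offset": [0, 0, 6.5], "delta_rot": [0, 0, 36], "jaw": 7.6},
    {"offset": [0, 0, 6.5], "delta_rot": [0, 0, 36], "jaw": 7.6},
  ],
)

```text
time: 4.35
position: [0.6484, -0.0779, 0.0276]
tool_rot: [0.708, -0.706, -0.0, 0.0]
ft_force: [-0.3, -0.1, -0.5]
grip_width: 0.0759
```

Run:
```python
from h import *
o=get_obs();print(o["q"].round(3),o["position"].round(4),R.from_quat(o["tool_rot"]).as_matrix().round(3).tolist());snap("side","s5");im,_=snap("scene","c5")
a=cv2.imread("pics/s5.png")[150:350,260:460];b=cv2.imread("pics/c5.png")[190:390,220:420]
cv2.imwrite("pics/m5.png",cv2.resize(np.hstack([a,b]),None,fx=2,fy=2))
```

```text
[-0.29   0.812  1.485  0.     0.844  1.277] [ 0.6484 -0.0779  0.0276] [[0.004, -1.0, -0.0], [-1.0, -0.004, 0.0], [-0.0, 0.0, -1.0]]
```

View pics/m5.png

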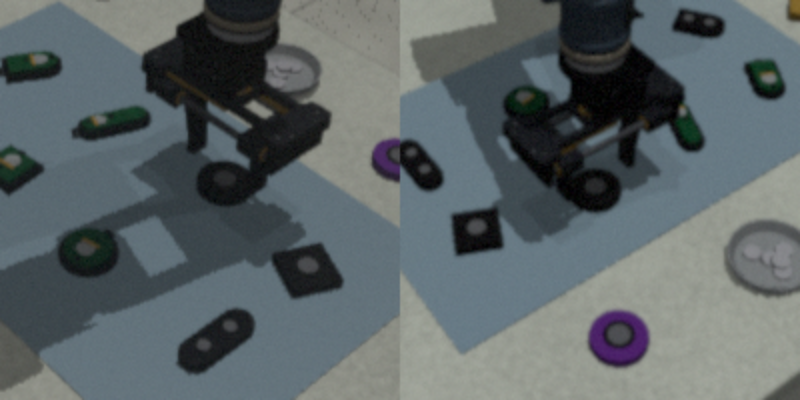

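Emit:
drive_tool(
  plan=[
    {"offset": [0, 0, 0.8], "delta_rot": [0, 0, 0], "jaw": 7.6},
    {"offset": [0, 0, 1.5], "delta_rot": [0, 0, 0], "jaw": 7.6},
    {"offset": [0, 0, 2.0], "delta_rot": [0, 0, 0], "jaw": 7.6},
    {"offset": [0, 0, 2.2], "delta_rot": [0, 0, 0], "jaw": 7.6},
    {"offset": [0, 0, 2.2], "delta_rot": [0, 0, 0], "jaw": 6.5},
    {"offset": [0, 0, 2.2], "delta_rot": [0, 0, 0], "jaw": 5.6},
    {"offset": [0, 0, 2.2], "delta_rot": [0, 0, 0], "jaw": 5.6},
    {"offset": [0, 0, 2.2], "delta_rot": [0, 0, 0], "jaw": 5.6},
  ],
  squeeze=12,
)

```text
time: 5.12
position: [0.6487, -0.0791, 0.0058]
tool_rot: [-0.707, 0.707, -0.0, 0.0]
ft_force: [-0.2, 0.3, 0.2]
grip_width: 0.0596
```

Emit:
drive_tool(
  plan=[
    {"offset": [0, 0, -2.5], "delta_rot": [0, 0, 0], "jaw": 5.6},
    {"offset": [0, 2, -5], "delta_rot": [0, 0, 0], "jaw": 5.6},
    {"offset": [-0.6, 5.5, -5], "delta_rot": [0, 0, 0], "jaw": 5.6},
    {"offset": [-1.2, 9.5, -5], "delta_rot": [0, 0, 0], "jaw": 5.6},
    {"offset": [-1.85, 13, -5], "delta_rot": [0, 0, 0], "jaw": 5.6},
    {"offset": [-1.85, 15.5, -5], "delta_rot": [0, 0, 0], "jaw": 5.6},
    {"offset": [-1.85, 17.2, -5], "delta_rot": [0, 0, 0], "jaw": 5.6},
    {"offset": [-1.85, 17.2, -4], "delta_rot": [0, 0, 0], "jaw": 5.6},
  ],
)

```text
time: 5.78
position: [0.4725, -0.0594, 0.0468]
tool_rot: [-0.707, 0.707, 0.001, -0.001]
ft_force: [0.4, 0.6, 0.3]
grip_width: 0.0596
```

Run:
```python
from h import *
o=get_obs();print(o["position"].round(4),o["grip_width"],o["joint_velocities"].round(3));snap("side","s6");im,_=snap("scene","c6")
a=cv2.imread("pics/s6.png")[190:340,230:380];b=cv2.imread("pics/c6.png")[150:300,210:360]
cv2.imwrite("pics/m6.png",cv2.resize(np.hstack([a,b]),None,fx=2.6,fy=2.6))
```

```text
[ 0.4725 -0.0594  0.0468] 0.0596040950957817 [ 0.011  0.297 -0.056  0.009 -0.338  0.016]
```

View pics/m6.png

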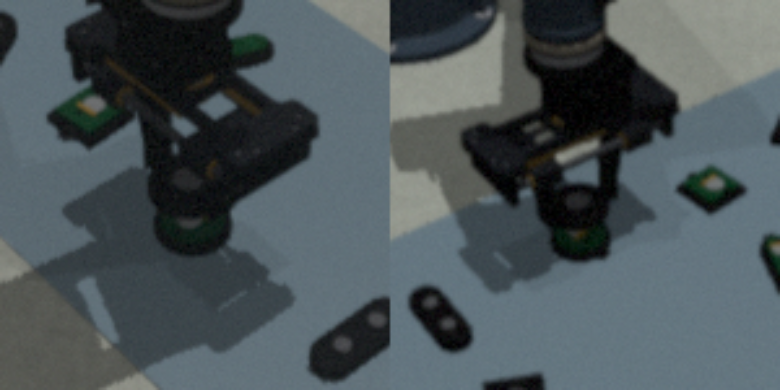

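Emit:
drive_tool(
  plan=[
    {"offset": [0, 0, 1.0], "delta_rot": [0, 0, 0], "jaw": 5.6},
    {"offset": [0, 0, 1.8], "delta_rot": [0, 0, 0], "jaw": 5.6},
    {"offset": [0, 0, 2.4], "delta_rot": [0, 0, 0], "jaw": 5.6},
    {"offset": [0, 0, 2.9], "delta_rot": [0, 0, 0], "jaw": 5.6},
    {"offset": [0, 0, 3.2], "delta_rot": [0, 0, 0], "jaw": 5.6},
    {"offset": [0, 0, 3.25], "delta_rot": [0, 0, 0], "jaw": 5.6},
    {"offset": [0, 0, 3.25], "delta_rot": [0, 0, 0], "jaw": 5.6},
    {"offset": [0, 0, 3.25], "delta_rot": [0, 0, 0], "jaw": 5.6},
  ],
)

```text
time: 6.55
position: [0.4767, -0.0604, 0.0128]
tool_rot: [0.707, -0.707, 0.0, 0.0]
ft_force: [0.1, -0.8, 0.1]
grip_width: 0.0596
```

Emit:
drive_tool(
  plan=[
    {"offset": [0, 0, 0.05], "delta_rot": [0, 0, 0], "jaw": 6.4},
    {"offset": [0, 0, 0.05], "delta_rot": [0, 0, 0], "jaw": 7.4},
    {"offset": [0, 0, 0.05], "delta_rot": [0, 0, 0], "jaw": 7.4},
    {"offset": [0, 0, -0.5], "delta_rot": [0, 0, 0], "jaw": 7.4},
    {"offset": [0, 0, -2], "delta_rot": [0, 0, 0], "jaw": 7.4},
    {"offset": [0, 0, -4], "delta_rot": [0, 0, 0], "jaw": 7.4},
    {"offset": [0, 0, -6], "delta_rot": [0, 0, 0], "jaw": 6},
    {"offset": [0, 0, -6], "delta_rot": [0, 0, 0], "jaw": 5},
  ],
)

```text
time: 7.22
position: [0.4784, -0.0611, 0.0761]
tool_rot: [0.707, -0.707, 0.003, -0.001]
ft_force: [0.7, -1.1, 0.0]
grip_width: 0.067
```

Run:
```python
from h import *
o=get_obs();print(o["position"].round(4),o["grip_width"],o["joint_velocities"].round(3));snap("side","s7");im,_=snap("scene","c7")
a=cv2.imread("pics/s7.png")[210:360,230:380];b=cv2.imread("pics/c7.png")[170:320,210:360]
cv2.imwrite("pics/m7.png",cv2.resize(np.hstack([a,b]),None,fx=2.6,fy=2.6))
```

```text
[ 0.4784 -0.0611  0.0761] 0.0669643255134802 [-0.002  0.047  0.017 -0.001 -0.061 -0.001]
```

View pics/m7.png

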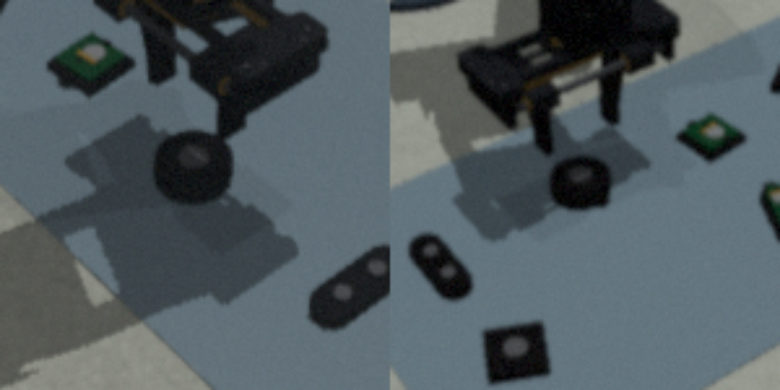

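Emit:
drive_tool(
  plan=[
    {"offset": [4, -0.4, 0], "delta_rot": [0, 0, 0], "jaw": 4.8},
    {"offset": [8, -0.8, 0], "delta_rot": [0, 0, 0], "jaw": 4.8},
    {"offset": [12, -1.2, 0], "delta_rot": [0, 0, 0.2], "jaw": 4.8},
    {"offset": [15, -1.5, 1], "delta_rot": [0, 0, 0.4], "jaw": 4.8},
    {"offset": [16.2, -1.5, 2], "delta_rot": [0, 0, 0.4], "jaw": 4.8},
    {"offset": [16.2, -1.5, 3], "delta_rot": [0, 0, 0.4], "jaw": 4.8},
    {"offset": [16.2, -1.5, 4], "delta_rot": [0, 0, 0.4], "jaw": 4.8},
    {"offset": [16.2, -1.5, 4.5], "delta_rot": [0, 0, 0.4], "jaw": 4.8},
  ],
)

```text
time: 7.98
position: [0.4892, -0.2196, 0.0257]
tool_rot: [-0.705, 0.709, 0.003, -0.0]
ft_force: [-0.2, 0.3, 0.7]
grip_width: 0.0479
```

Run:
```python
from h import *
o=get_obs();print(o["position"].round(4),o["grip_width"],o["joint_velocities"].round(3),o["q"].round(2));snap("side","s8");im,_=snap("scene","c8")
a=cv2.imread("pics/s8.png")[230:380,290:440];b=cv2.imread("pics/c8.png")[200:350,160:310]
cv2.imwrite("pics/m8.png",cv2.resize(np.hstack([a,b]),None,fx=2.6,fy=2.6))
```

```text
[ 0.4892 -0.2196  0.0257] 0.04789845461653249 [ 0.016  0.09   0.014 -0.002 -0.115 -0.003] [-0.63  0.72  1.79  0.    0.63  0.95]
```

View pics/m8.png

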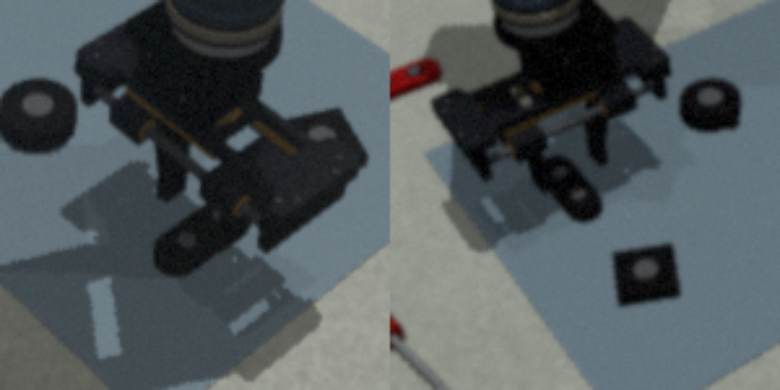

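Emit:
drive_tool(
  plan=[
    {"offset": [0, 0, 0.8], "delta_rot": [0, 0, 0], "jaw": 4.8},
    {"offset": [0, 0, 1.5], "delta_rot": [0, 0, 0], "jaw": 4.8},
    {"offset": [0, 0, 2.05], "delta_rot": [0, 0, 0], "jaw": 4.8},
    {"offset": [0, 0, 2.25], "delta_rot": [0, 0, 0], "jaw": 4.8},
    {"offset": [0, 0, 2.25], "delta_rot": [0, 0, 0], "jaw": 3.7},
    {"offset": [0, 0, 2.25], "delta_rot": [0, 0, 0], "jaw": 2.8},
    {"offset": [0, 0, 2.25], "delta_rot": [0, 0, 0], "jaw": 2.8},
    {"offset": [0, 0, 2.25], "delta_rot": [0, 0, 0], "jaw": 2.8},
  ],
)

```text
time: 8.75
position: [0.4917, -0.2227, 0.0059]
tool_rot: [-0.705, 0.71, -0.0, 0.0]
ft_force: [-0.3, 0.2, -0.8]
grip_width: 0.0319
```

Emit:
drive_tool(
  plan=[
    {"offset": [0, 0, -2.5], "delta_rot": [0, 0, 0], "jaw": 2.8},
    {"offset": [-1, -0.4, -5.5], "delta_rot": [0, 0, 3], "jaw": 2.8},
    {"offset": [-4.4, -2, -6], "delta_rot": [0, 0, 6], "jaw": 2.8},
    {"offset": [-8, -3.6, -6], "delta_rot": [0, 0, 9], "jaw": 2.8},
    {"offset": [-11.6, -5.2, -6], "delta_rot": [0, 0, 12], "jaw": 2.8},
    {"offset": [-15.2, -6.8, -6], "delta_rot": [0, 0, 15], "jaw": 2.8},
    {"offset": [-18.8, -8.4, -6], "delta_rot": [0, 0, 18], "jaw": 2.8},
    {"offset": [-22, -9.8, -6], "delta_rot": [0, 0, 20.8], "jaw": 2.8},
  ],
)

```text
time: 9.42
position: [0.5918, -0.0009, 0.066]
tool_rot: [-0.564, 0.826, -0.0, 0.0]
ft_force: [-0.3, -0.3, -0.1]
grip_width: 0.0322
```

Emit:
drive_tool(
  plan=[
    {"offset": [-3, -0.2, 0], "delta_rot": [0, 0, 0], "jaw": 2.8},
    {"offset": [-5.5, -0.35, 0], "delta_rot": [0, 0, 0], "jaw": 2.8},
    {"offset": [-7.5, -0.45, 0], "delta_rot": [0, 0, 0], "jaw": 2.8},
    {"offset": [-8.5, -0.5, 0.5], "delta_rot": [0, 0, 0], "jaw": 2.8},
    {"offset": [-8.5, -0.5, 1.2], "delta_rot": [0, 0, 0], "jaw": 2.8},
    {"offset": [-8.5, -0.5, 1.9], "delta_rot": [0, 0, 0], "jaw": 2.8},
    {"offset": [-8.5, -0.5, 2.4], "delta_rot": [0, 0, 0], "jaw": 2.8},
    {"offset": [-8.5, -0.5, 2.6], "delta_rot": [0, 0, 0], "jaw": 2.8},
  ],
)

```text
time: 10.08
position: [0.6248, 0.0729, 0.0379]
tool_rot: [-0.564, 0.826, 0.001, -0.002]
ft_force: [0.9, 0.2, 0.3]
grip_width: 0.0317
```

Run:
```python
from h import *
o=get_obs();print(o["position"].round(4),o["grip_width"],R.from_quat(o["tool_rot"]).as_euler("ZYX",degrees=True).round(1),o["q"].round(2));snap("side","s9");im,_=snap("scene","c9")
a=cv2.imread("pics/s9.png")[130:280,240:390];b=cv2.imread("pics/c9.png")[170:320,290:440]
cv2.imwrite("pics/m9.png",cv2.resize(np.hstack([a,b]),None,fx=2.6,fy=2.6))
```

```text
[0.6248 0.0729 0.0379] 0.03165689536008913 [-1.113e+02 -1.000e-01  1.798e+02] [-0.06  0.78  1.55 -0.    0.82  1.88]
```

View pics/m9.png

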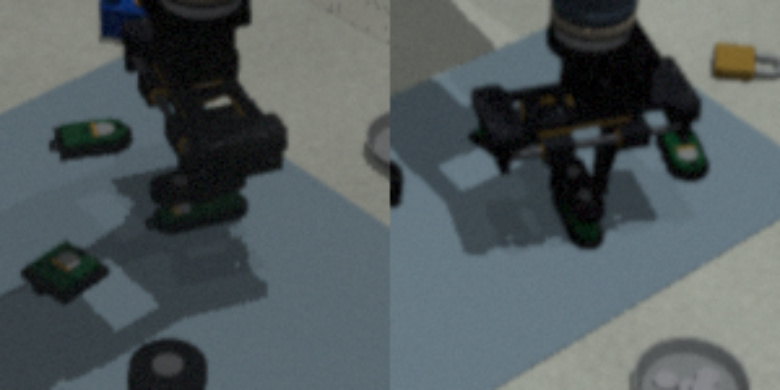

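Emit:
drive_tool(
  plan=[
    {"offset": [0, 0, 0.8], "delta_rot": [0, 0, 0], "jaw": 2.8},
    {"offset": [0, 0, 1.5], "delta_rot": [0, 0, 0], "jaw": 2.8},
    {"offset": [0, 0, 2.1], "delta_rot": [0, 0, 0], "jaw": 2.8},
    {"offset": [0, 0, 2.5], "delta_rot": [0, 0, 0], "jaw": 2.8},
    {"offset": [0, 0, 2.65], "delta_rot": [0, 0, 0], "jaw": 2.8},
    {"offset": [0, 0, 2.65], "delta_rot": [0, 0, 0], "jaw": 2.8},
    {"offset": [0, 0, 2.65], "delta_rot": [0, 0, 0], "jaw": 2.8},
    {"offset": [0, 0, 2.65], "delta_rot": [0, 0, 0], "jaw": 2.8},
  ],
)

```text
time: 10.85
position: [0.6259, 0.0741, 0.0133]
tool_rot: [-0.565, 0.825, 0.0, -0.001]
ft_force: [-2.5, -0.8, 4.6]
grip_width: 0.0316
```

Emit:
drive_tool(
  plan=[
    {"offset": [0, 0, 0], "delta_rot": [0, 0, 0], "jaw": 3.6},
    {"offset": [0, 0, 0], "delta_rot": [0, 0, 0], "jaw": 4.6},
    {"offset": [0, 0, 0], "delta_rot": [0, 0, 0], "jaw": 4.6},
    {"offset": [0, 0, -0.5], "delta_rot": [0, 0, 0], "jaw": 4.6},
    {"offset": [0, 0, -2], "delta_rot": [0, 0, 0], "jaw": 4.6},
    {"offset": [0, 0, -4], "delta_rot": [0, 0, 0], "jaw": 4.6},
    {"offset": [0, 0, -6], "delta_rot": [0, 0, 0], "jaw": 5.5},
    {"offset": [0, 0, -6], "delta_rot": [0, 0, 0], "jaw": 6},
  ],
)

```text
time: 11.52
position: [0.6295, 0.0743, 0.077]
tool_rot: [-0.565, 0.825, -0.002, 0.003]
ft_force: [0.7, 0.1, 1.1]
grip_width: 0.0527
```

Run:
```python
from h import *
o=get_obs();print(o["position"].round(4),o["grip_width"]);snap("side","s10");im,_=snap("scene","c10")
a=cv2.imread("pics/s10.png")[150:300,240:390];b=cv2.imread("pics/c10.png")[170:320,290:440]
cv2.imwrite("pics/m10.png",cv2.resize(np.hstack([a,b]),None,fx=2.6,fy=2.6))
```

```text
[0.6295 0.0743 0.077 ] 0.05267562947650772
```

View pics/m10.png

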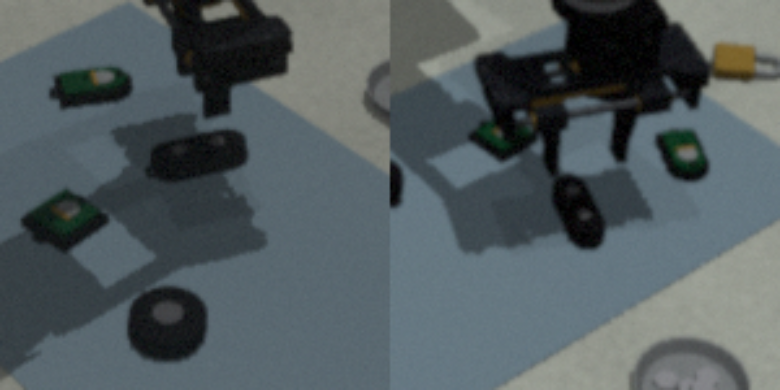

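Emit:
drive_tool(
  plan=[
    {"offset": [-1.4, 3, 0], "delta_rot": [0, 0, -7], "jaw": 6},
    {"offset": [-2.8, 6, 0], "delta_rot": [0, 0, -14], "jaw": 6},
    {"offset": [-4.2, 9, 0], "delta_rot": [0, 0, -21], "jaw": 6},
    {"offset": [-5.6, 12, 0], "delta_rot": [0, 0, -28], "jaw": 6},
    {"offset": [-7, 15, 0], "delta_rot": [0, 0, -35], "jaw": 6},
    {"offset": [-8.4, 17.6, 0.5], "delta_rot": [0, 0, -42], "jaw": 6},
    {"offset": [-8.9, 18.75, 1], "delta_rot": [0, 0, -48], "jaw": 6},
    {"offset": [-8.9, 18.75, 2], "delta_rot": [0, 0, -54], "jaw": 6},
  ],
)

```text
time: 12.28
position: [0.4798, 0.227, 0.0522]
tool_rot: [0.88, -0.475, -0.002, 0.001]
ft_force: [0.5, 0.2, -0.7]
grip_width: 0.06
```

Emit:
drive_tool(
  plan=[
    {"offset": [0, 0, 0.8], "delta_rot": [0, 0, 0], "jaw": 6},
    {"offset": [0, 0, 1.6], "delta_rot": [0, 0, 0], "jaw": 6},
    {"offset": [0, 0, 2.2], "delta_rot": [0, 0, 0], "jaw": 6},
    {"offset": [0, 0, 2.2], "delta_rot": [0, 0, 0], "jaw": 6},
    {"offset": [0, 0, 2.2], "delta_rot": [0, 0, 0], "jaw": 6},
    {"offset": [0, 0, 2.2], "delta_rot": [0, 0, 0], "jaw": 6},
    {"offset": [0, 0, 2.2], "delta_rot": [0, 0, 0], "jaw": 6},
    {"offset": [0, 0, 2.2], "delta_rot": [0, 0, 0], "jaw": 6},
  ],
)

```text
time: 12.95
position: [0.4843, 0.2249, 0.0315]
tool_rot: [0.878, -0.479, 0.0, -0.0]
ft_force: [-0.6, -0.8, 0.3]
grip_width: 0.0599
```

Run:
```python
from h import *
o=get_obs();print(o["position"].round(4),o["grip_width"],R.from_quat(o["tool_rot"]).as_euler("ZYX",degrees=True).round(1),o["q"].round(2));snap("side","s11");im,_=snap("scene","c11")
a=cv2.imread("pics/s11.png")[130:280,150:300];b=cv2.imread("pics/c11.png")[130:280,290:440]
cv2.imwrite("pics/m11.png",cv2.resize(np.hstack([a,b]),None,fx=2.6,fy=2.6))
```

```text
[0.4843 0.2249 0.0315] 0.059930946701106755 [ -57.2   -0.  -179.9] [ 0.23  0.71  1.8  -0.    0.63  1.22]
```

View pics/m11.png

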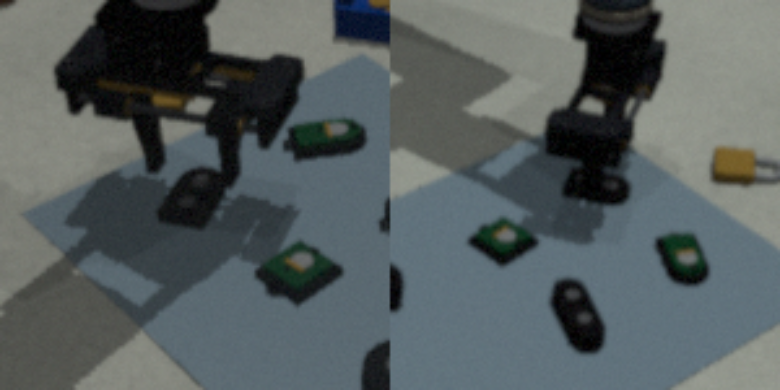

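Emit:
drive_tool(
  plan=[
    {"offset": [0, 0, 0.9], "delta_rot": [0, 0, 0], "jaw": 6},
    {"offset": [0, 0, 1.7], "delta_rot": [0, 0, 0], "jaw": 6},
    {"offset": [0, 0, 2.3], "delta_rot": [0, 0, 0], "jaw": 6},
    {"offset": [0, 0, 2.55], "delta_rot": [0, 0, 0], "jaw": 6},
    {"offset": [0, 0, 2.55], "delta_rot": [0, 0, 0], "jaw": 4.8},
    {"offset": [0, 0, 2.55], "delta_rot": [0, 0, 0], "jaw": 3.8},
    {"offset": [0, 0, 2.55], "delta_rot": [0, 0, 0], "jaw": 3.8},
    {"offset": [0, 0, 2.55], "delta_rot": [0, 0, 0], "jaw": 3.8},
  ],
)

```text
time: 13.72
position: [0.484, 0.2251, 0.0058]
tool_rot: [0.878, -0.479, 0.0, -0.0]
ft_force: [0.9, 0.1, -0.2]
grip_width: 0.0418
```

Emit:
drive_tool(
  plan=[
    {"offset": [0, 0, -2.5], "delta_rot": [0, 0, 0], "jaw": 3.8},
    {"offset": [0.8, -1.1, -5], "delta_rot": [0, 0, 6], "jaw": 3.8},
    {"offset": [2.4, -3.3, -5], "delta_rot": [0, 0, 13], "jaw": 3.8},
    {"offset": [4, -5.5, -5], "delta_rot": [0, 0, 20], "jaw": 3.8},
    {"offset": [5.6, -7.7, -5], "delta_rot": [0, 0, 27], "jaw": 3.8},
    {"offset": [7.2, -9.8, -5], "delta_rot": [0, 0, 34], "jaw": 3.8},
    {"offset": [8.0, -10.9, -5], "delta_rot": [0, 0, 41], "jaw": 3.8},
    {"offset": [8.25, -11.2, -5], "delta_rot": [0, 0, 48], "jaw": 3.8},
  ],
)

```text
time: 14.38
position: [0.6265, 0.216, 0.0563]
tool_rot: [-0.605, 0.797, -0.001, 0.002]
ft_force: [-0.2, -0.5, -0.2]
grip_width: 0.042
```

Emit:
drive_tool(
  plan=[
    {"offset": [0, 0, 0], "delta_rot": [0, 0, 7], "jaw": 3.8},
    {"offset": [0, 0, 0.3], "delta_rot": [0, 0, 12], "jaw": 3.8},
    {"offset": [0, 0, 0.8], "delta_rot": [0, 0, 14.3], "jaw": 3.8},
    {"offset": [0, 0, 1.3], "delta_rot": [0, 0, 14.3], "jaw": 3.8},
    {"offset": [0, 0, 1.6], "delta_rot": [0, 0, 14.3], "jaw": 3.8},
    {"offset": [0, 0, 1.6], "delta_rot": [0, 0, 14.3], "jaw": 3.8},
    {"offset": [0, 0, 1.6], "delta_rot": [0, 0, 14.3], "jaw": 3.8},
    {"offset": [0, 0, 1.6], "delta_rot": [0, 0, 14.3], "jaw": 3.8},
  ],
)

```text
time: 15.05
position: [0.6227, 0.2164, 0.0397]
tool_rot: [-0.504, 0.864, -0.0, 0.0]
ft_force: [-0.4, -0.3, 0.5]
grip_width: 0.0418
```

Run:
```python
from h import *
o=get_obs();print(o["position"].round(4),o["grip_width"],R.from_quat(o["tool_rot"]).as_euler("ZYX",degrees=True).round(1),o["q"].round(2));snap("side","s12");im,_=snap("scene","c12")
a=cv2.imread("pics/s12.png")[100:250,200:350];b=cv2.imread("pics/c12.png")[140:290,320:470]
cv2.imwrite("pics/m12.png",cv2.resize(np.hstack([a,b]),None,fx=2.6,fy=2.6))
```

```text
[0.6227 0.2164 0.0397] 0.04178486067546602 [-119.5    0.  -180. ] [ 0.17  0.8   1.47 -0.    0.88  2.25]
```

View pics/m12.png

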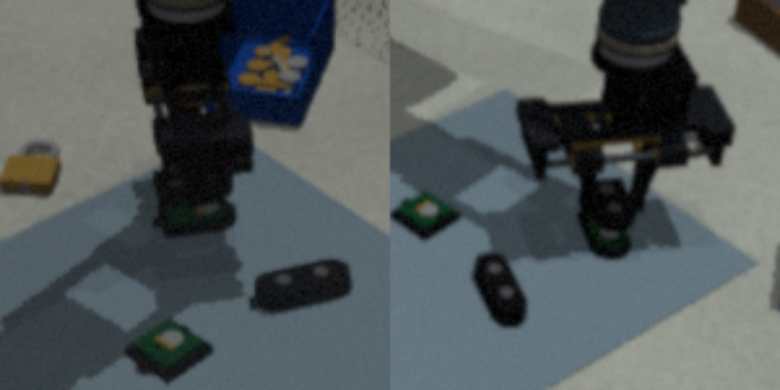

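Aligned over the arch shell (cmd z 0.040). Lower, release, lift.

Emit:
drive_tool(
  plan=[
    {"offset": [0, 0, 0.8], "delta_rot": [0, 0, 0], "jaw": 3.8},
    {"offset": [0, 0, 1.5], "delta_rot": [0, 0, 0], "jaw": 3.8},
    {"offset": [0, 0, 2.1], "delta_rot": [0, 0, 0], "jaw": 3.8},
    {"offset": [0, 0, 2.5], "delta_rot": [0, 0, 0], "jaw": 3.8},
    {"offset": [0, 0, 2.65], "delta_rot": [0, 0, 0], "jaw": 3.8},
    {"offset": [0, 0, 2.65], "delta_rot": [0, 0, 0], "jaw": 3.8},
    {"offset": [0, 0, 2.65], "delta_rot": [0, 0, 0], "jaw": 3.8},
    {"offset": [0, 0, 2.65], "delta_rot": [0, 0, 0], "jaw": 3.8},
  ],
)

```text
time: 15.82
position: [0.6221, 0.2162, 0.0131]
tool_rot: [-0.504, 0.864, 0.0, -0.001]
ft_force: [-2.8, -0.2, 4.3]
grip_width: 0.042
```

Emit:
drive_tool(
  plan=[
    {"offset": [0, 0, 0], "delta_rot": [0, 0, 0], "jaw": 4.6},
    {"offset": [0, 0, 0], "delta_rot": [0, 0, 0], "jaw": 5.6},
    {"offset": [0, 0, 0], "delta_rot": [0, 0, 0], "jaw": 5.6},
    {"offset": [0, 0, -0.5], "delta_rot": [0, 0, 0], "jaw": 5.6},
    {"offset": [0, 0, -2], "delta_rot": [0, 0, 0], "jaw": 5.6},
    {"offset": [0, 0, -4], "delta_rot": [0, 0, 0], "jaw": 5.6},
    {"offset": [0, 0, -7], "delta_rot": [0, 0, 0], "jaw": 6.5},
    {"offset": [0, 0, -8], "delta_rot": [0, 0, 0], "jaw": 7},
  ],
)

```text
time: 16.48
position: [0.6251, 0.2169, 0.097]
tool_rot: [-0.504, 0.864, -0.001, 0.003]
ft_force: [0.4, 0.5, 0.1]
grip_width: 0.0633
```

Run:
```python
from h import *
o=get_obs();print(o["position"].round(4),o["grip_width"]);snap("side","s13");im,_=snap("scene","c13")
a=cv2.imread("pics/s13.png")[120:270,200:350];b=cv2.imread("pics/c13.png")[140:290,320:470]
cv2.imwrite("pics/m13.png",cv2.resize(np.hstack([a,b]),None,fx=2.6,fy=2.6))
```

```text
[0.6251 0.2169 0.097 ] 0.0633317595943013
```

View pics/m13.png

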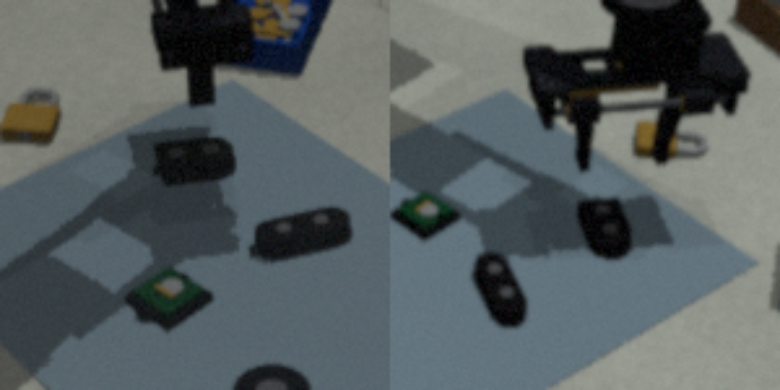

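Emit:
drive_tool(
  plan=[
    {"offset": [2.6, -1.5, 0], "delta_rot": [0, 0, 0], "jaw": 7.2},
    {"offset": [6.1, -3.4, 0], "delta_rot": [0, 0, 0], "jaw": 7.2},
    {"offset": [9.6, -5.3, 0], "delta_rot": [0, 0, 0], "jaw": 7.2},
    {"offset": [13.1, -7.3, 0], "delta_rot": [0, 0, 0], "jaw": 7.2},
    {"offset": [16.6, -9.2, 0], "delta_rot": [0, 0, 0], "jaw": 7.2},
    {"offset": [20.1, -11.2, 0], "delta_rot": [0, 0, 0], "jaw": 7.2},
    {"offset": [23.6, -13.1, 0], "delta_rot": [0, 0, 0], "jaw": 7.2},
    {"offset": [27, -15, 0], "delta_rot": [0, 0, 0], "jaw": 7.2},
  ],
)

```text
time: 17.25
position: [0.6188, -0.0941, 0.0913]
tool_rot: [-0.504, 0.864, 0.001, -0.001]
ft_force: [0.7, 0.6, -0.5]
grip_width: 0.0718
```

Emit:
drive_tool(
  plan=[
    {"offset": [3.5, -1.9, 0], "delta_rot": [0, 0, -2], "jaw": 7.2},
    {"offset": [7, -3.9, 0], "delta_rot": [0, 0, -4], "jaw": 7.2},
    {"offset": [9.5, -5.4, 1], "delta_rot": [0, 0, -4.8], "jaw": 7.2},
    {"offset": [11, -6.1, 2.5], "delta_rot": [0, 0, -4.8], "jaw": 7.2},
    {"offset": [11, -6.1, 4], "delta_rot": [0, 0, -4.8], "jaw": 7.2},
    {"offset": [11, -6.1, 5.5], "delta_rot": [0, 0, -4.8], "jaw": 7.2},
    {"offset": [11, -6.1, 6.3], "delta_rot": [0, 0, -4.8], "jaw": 7.2},
    {"offset": [11, -6.1, 6.3], "delta_rot": [0, 0, -4.8], "jaw": 7.2},
  ],
)

```text
time: 17.92
position: [0.6164, -0.2161, 0.0261]
tool_rot: [-0.54, 0.842, 0.004, -0.002]
ft_force: [-0.2, 0.4, -0.4]
grip_width: 0.072
```

Run:
```python
from h import *
o=get_obs();print(o["position"].round(4),o["grip_width"],R.from_quat(o["tool_rot"]).as_euler("ZYX",degrees=True).round(1),o["q"].round(2));snap("side","s14");im,_=snap("scene","c14")
a=cv2.imread("pics/s14.png")[200:350,330:480];b=cv2.imread("pics/c14.png")[220:370,190:340]
cv2.imwrite("pics/m14.png",cv2.resize(np.hstack([a,b]),None,fx=2.6,fy=2.6))
```

```text
[ 0.6164 -0.2161  0.0261] 0.07201920246348112 [-114.7    0.   179.5] [-0.51  0.82  1.48  0.    0.85  1.49]
```

View pics/m14.png

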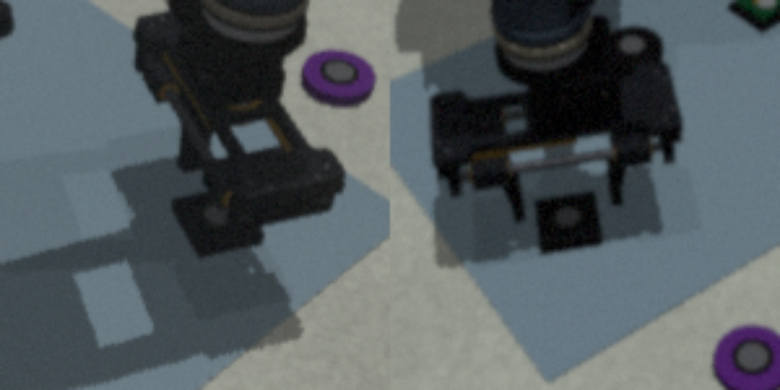

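Emit:
drive_tool(
  plan=[
    {"offset": [0, 0, 0.9], "delta_rot": [0, 0, 0], "jaw": 7.2},
    {"offset": [0, 0, 1.7], "delta_rot": [0, 0, 0], "jaw": 7.2},
    {"offset": [0, 0, 2.25], "delta_rot": [0, 0, 0], "jaw": 7.2},
    {"offset": [0, 0, 2.45], "delta_rot": [0, 0, 0], "jaw": 7.2},
    {"offset": [0, 0, 2.45], "delta_rot": [0, 0, 0], "jaw": 6},
    {"offset": [0, 0, 2.45], "delta_rot": [0, 0, 0], "jaw": 4.8},
    {"offset": [0, 0, 2.45], "delta_rot": [0, 0, 0], "jaw": 4.8},
    {"offset": [0, 0, 2.45], "delta_rot": [0, 0, 0], "jaw": 4.8},
  ],
)

```text
time: 18.68
position: [0.6195, -0.2185, 0.006]
tool_rot: [-0.539, 0.842, -0.0, 0.0]
ft_force: [0.8, 0.0, 0.0]
grip_width: 0.0532
```

Emit:
drive_tool(
  plan=[
    {"offset": [0, 0, 0], "delta_rot": [0, 0, 0], "jaw": 4.8},
    {"offset": [0, 0, 0], "delta_rot": [0, 0, 0], "jaw": 4.8},
    {"offset": [0, 0, -2.5], "delta_rot": [0, 0, 0], "jaw": 4.8},
    {"offset": [-1.4, 1.5, -5.5], "delta_rot": [0, 0, -4], "jaw": 4.8},
    {"offset": [-3.6, 3.9, -6], "delta_rot": [0, 0, -8], "jaw": 4.8},
    {"offset": [-6, 6.5, -6], "delta_rot": [0, 0, -12], "jaw": 4.8},
    {"offset": [-8.4, 9.1, -6], "delta_rot": [0, 0, -16], "jaw": 4.8},
    {"offset": [-10.8, 11.7, -6], "delta_rot": [0, 0, -20], "jaw": 4.8},
  ],
)

```text
time: 19.35
position: [0.5574, -0.0703, 0.0662]
tool_rot: [-0.678, 0.735, -0.0, 0.0]
ft_force: [0.5, -0.2, -1.1]
grip_width: 0.0519
```

Emit:
drive_tool(
  plan=[
    {"offset": [-3.2, 1.6, 0], "delta_rot": [0, 0, -3], "jaw": 4.8},
    {"offset": [-6.4, 3.3, 0], "delta_rot": [0, 0, -6], "jaw": 4.8},
    {"offset": [-9.6, 4.9, 0], "delta_rot": [0, 0, -9], "jaw": 4.8},
    {"offset": [-12.5, 6.4, 0], "delta_rot": [0, 0, -11.1], "jaw": 4.8},
    {"offset": [-14.5, 7.4, 0.5], "delta_rot": [0, 0, -11.1], "jaw": 4.8},
    {"offset": [-15.5, 7.9, 1.3], "delta_rot": [0, 0, -11.1], "jaw": 4.8},
    {"offset": [-15.5, 7.9, 2.1], "delta_rot": [0, 0, -11.1], "jaw": 4.8},
    {"offset": [-15.5, 7.9, 2.6], "delta_rot": [0, 0, -11.1], "jaw": 4.8},
  ],
)

```text
time: 20.02
position: [0.4923, 0.0896, 0.0387]
tool_rot: [0.746, -0.666, 0.0, 0.0]
ft_force: [0.9, 0.2, 0.1]
grip_width: 0.0516
```

Run:
```python
from h import *
o=get_obs();print(o["position"].round(4),o["grip_width"],R.from_quat(o["tool_rot"]).as_euler("ZYX",degrees=True).round(1),o["q"].round(2));snap("side","s15");im,_=snap("scene","c15")
a=cv2.imread("pics/s15.png")[160:310,190:340];b=cv2.imread("pics/c15.png")[140:290,260:410]
cv2.imwrite("pics/m15.png",cv2.resize(np.hstack([a,b]),None,fx=2.6,fy=2.6))
```

```text
[0.4923 0.0896 0.0387] 0.05157980008898995 [ -83.5   -0.  -180. ] [-0.04  0.67  1.88 -0.    0.58  1.41]
```

View pics/m15.png

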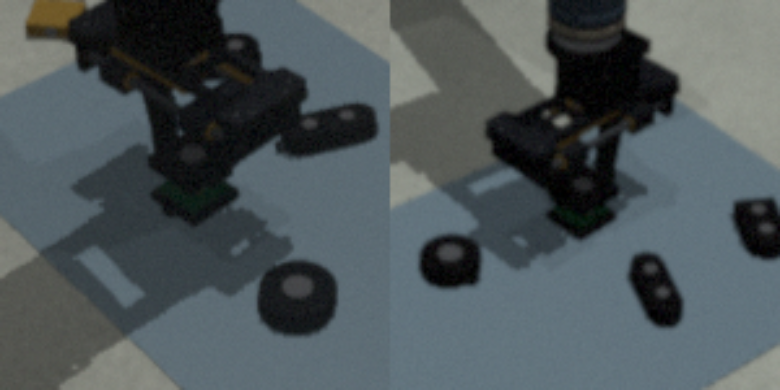

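Emit:
drive_tool(
  plan=[
    {"offset": [0, 0, 0.8], "delta_rot": [0, 0, 0], "jaw": 4.8},
    {"offset": [0, 0, 1.5], "delta_rot": [0, 0, 0], "jaw": 4.8},
    {"offset": [0, 0, 2.1], "delta_rot": [0, 0, 0], "jaw": 4.8},
    {"offset": [0, 0, 2.5], "delta_rot": [0, 0, 0], "jaw": 4.8},
    {"offset": [0, 0, 2.65], "delta_rot": [0, 0, 0], "jaw": 4.8},
    {"offset": [0, 0, 2.65], "delta_rot": [0, 0, 0], "jaw": 4.8},
    {"offset": [0, 0, 2.65], "delta_rot": [0, 0, 0], "jaw": 4.8},
    {"offset": [0, 0, 2.65], "delta_rot": [0, 0, 0], "jaw": 4.8},
  ],
)

```text
time: 20.78
position: [0.492, 0.0892, 0.0132]
tool_rot: [0.745, -0.667, 0.0, 0.0]
ft_force: [-0.0, -1.9, 3.1]
grip_width: 0.0521
```

Emit:
drive_tool(
  plan=[
    {"offset": [0, 0, 0], "delta_rot": [0, 0, 0], "jaw": 5.6},
    {"offset": [0, 0, 0], "delta_rot": [0, 0, 0], "jaw": 6.6},
    {"offset": [0, 0, 0], "delta_rot": [0, 0, 0], "jaw": 6.6},
    {"offset": [0, 0, -0.5], "delta_rot": [0, 0, 0], "jaw": 6.6},
    {"offset": [0, 0, -2], "delta_rot": [0, 0, 0], "jaw": 6.6},
    {"offset": [0, 0, -5], "delta_rot": [0, 0, 0], "jaw": 6.6},
    {"offset": [0, 0, -9], "delta_rot": [0, 0, 0], "jaw": 6.6},
    {"offset": [0, 0, -12], "delta_rot": [0, 0, 0], "jaw": 6.6},
  ],
)

```text
time: 21.45
position: [0.492, 0.0899, 0.135]
tool_rot: [0.746, -0.666, 0.0, -0.0]
ft_force: [1.7, -0.4, 0.7]
grip_width: 0.0654
```

Emit:
drive_tool(
  plan=[
    {"offset": [0, 1, -3], "delta_rot": [0, 0, 0], "jaw": 8},
    {"offset": [0, 2, -6], "delta_rot": [0, 0, 0], "jaw": 8},
    {"offset": [0, 3, -9], "delta_rot": [0, 0, 0], "jaw": 8},
    {"offset": [0, 4, -12], "delta_rot": [0, 0, 0], "jaw": 8},
    {"offset": [0, 4, -15], "delta_rot": [0, 0, 0], "jaw": 8},
    {"offset": [0, 4, -18], "delta_rot": [0, 0, 0], "jaw": 8},
    {"offset": [0, 4, -20], "delta_rot": [0, 0, 0], "jaw": 8},
    {"offset": [0, 4, -20], "delta_rot": [0, 0, 0], "jaw": 8},
  ],
)

```text
time: 22.12
position: [0.4546, 0.0854, 0.3379]
tool_rot: [0.746, -0.666, 0.004, -0.003]
ft_force: [0.6, 0.2, 0.4]
grip_width: 0.0796
```

Emit:
drive_tool(
  plan=[
    {"offset": [0, 0, 0], "delta_rot": [0, 0, 0], "jaw": 8},
    {"offset": [0, 0, 0], "delta_rot": [0, 0, 0], "jaw": 8},
    {"offset": [0, 0, 0], "delta_rot": [0, 0, 0], "jaw": 8},
    {"offset": [0, 0, 0], "delta_rot": [0, 0, 0], "jaw": 8},
    {"offset": [0, 0, 0], "delta_rot": [0, 0, 0], "jaw": 8},
    {"offset": [0, 0, 0], "delta_rot": [0, 0, 0], "jaw": 8},
    {"offset": [0, 0, 0], "delta_rot": [0, 0, 0], "jaw": 8},
    {"offset": [0, 0, 0], "delta_rot": [0, 0, 0], "jaw": 8},
  ],
)

```text
time: 22.78
position: [0.4521, 0.0852, 0.3328]
tool_rot: [0.745, -0.667, -0.0, 0.0]
ft_force: [-0.7, -0.2, 0.0]
grip_width: 0.0801
```

Run:
```python
from h import *
o=get_obs();print(o["position"].round(4),o["joint_velocities"].round(3))
snap("wrist","w16");snap("side","s16");snap("scene","c16")
a=cv2.imread("pics/s16.png")[150:310,190:350];b=cv2.imread("pics/c16.png")[170:330,260:420]
cv2.imwrite("pics/m16.png",cv2.resize(np.hstack([a,b]),None,fx=2.5,fy=2.5))
```

```text
[0.4521 0.0852 0.3328] [-0.001 -0.003 -0.001  0.001  0.     0.   ]
```

View pics/w16.png

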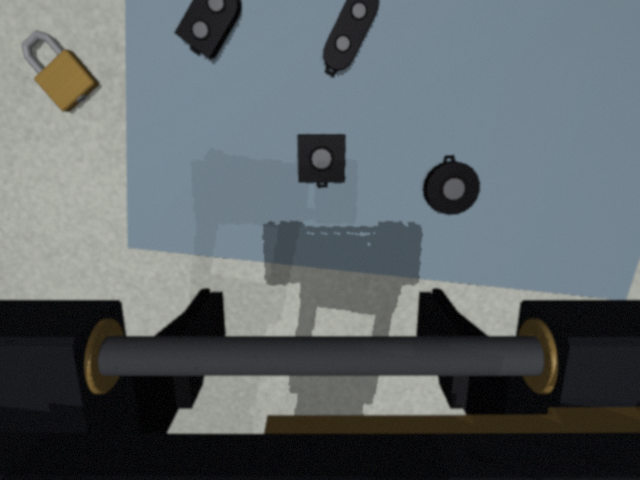

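View pics/m16.png

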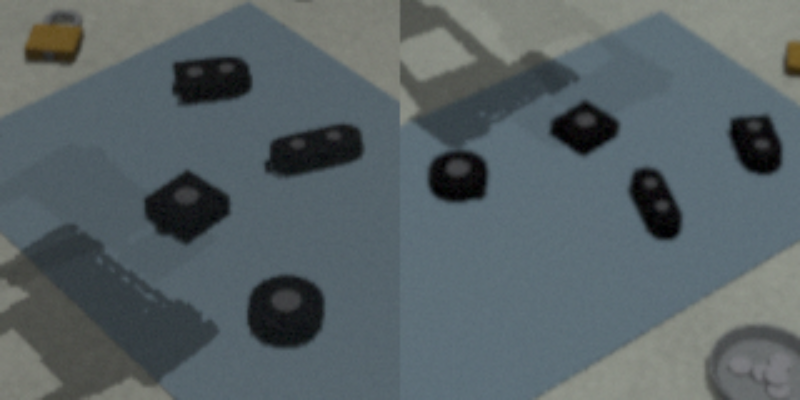

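```bash
cat > ver.py <<'E'
import fit as F
from fit import *
cams=[load("s16"),load("c16"),load("w16")]
def run(k,x,y,yaw,use):
    boxes=[];obs=[]
    for (cam,im) in use:
        c=proj(np.array([[x,y,.012]]),*cam)[0];r=int(.075*cam[0][0,0]/np.linalg.norm(cam[2][:3,3]-[x,y,0]))
        u0,v0=max(0,int(c[0])-r),max(0,int(c[1])-r);boxes.append((u0,v0,2*r,2*r))
        o=clean(soft(im),c)[v0:v0+2*r,u0:u0+2*r];obs.append(o);boxes[-1]=(u0,v0,o.shape[1],o.shape[0])
    def f(p):
        sx,sy,dx,dy,H=[q/1000 for q in p[:5]];ya=yaw+p[5]/100
        F.prisms=lambda kk,sh,z0:[(outline(k),.002,.010),((np.array([[0,.005],[0,-.005],[-.007,-.005],[-.007,.005]])-[HX[k],0]),.002,.006),(outline(k)+[dx,dy],H-.012,H)]
        return sum(np.abs(cv2.GaussianBlur(render(k,1,x+sx,y+sy,ya,0,cam,b),(3,3),0)-o).sum()/o.sum() for (cam,im),b,o in zip(use,boxes,obs))
    b=None
    for st in ([0,0,0,0,22,0],[0,0,0,0,26,0],[0,0,2,2,23,2]):
        q=minimize(f,np.array(st,float),method='Nelder-Mead',options=dict(initial_simplex=np.vstack([st]+[np.array(st)+1.5*np.eye(6)[i]*(2 if i==5 else 1) for i in range(6)]),xatol=.02,fatol=1e-6,maxiter=600))
        if b is None or q.fun<b.fun:b=q
    print(k,"shell",(np.array([x,y])*1000+b.x[:2]).round(1),"cover off mm",b.x[2:4].round(1),"top z",b.x[4].round(1),"yaw",round(np.degrees(yaw)+b.x[5]*.573,1),round(b.fun,3))
r=np.radians
for k,x,y,a in [("round",.4763,-.0605,12.8+180),("bar",.6262,.074,-21.2),("square",.4918,.0892,6.4),("arch",.6228,.2163,-29.4)]:
    run(k,x,y,r(a),cams if k in("round","square") else cams[:2])
    if k in("round","square"): run(k,x,y,r(a),cams[:2])
E
python3 ver.py
```

```text
round shell [476.9 -59.6] cover off mm [-0.4 -0.3] top z 20.2 yaw 189.2 0.212
round shell [476.8 -59.2] cover off mm [-0.6  0.6] top z 20.7 yaw 193.2 0.132
bar shell [626.2  75.5] cover off mm [ 1.3 -1.7] top z 22.0 yaw -22.0 0.104
square shell [492.5  89.7] cover off mm [ 1.  -0.5] top z 20.8 yaw 6.6 0.23
square shell [492.6  90.4] cover off mm [ 1.1 -1.3] top z 21.3 yaw 7.6 0.133
arch shell [623.1 217.9] cover off mm [ 0.1 -1.4] top z 21.5 yaw -29.2 0.107
```

Run:
```python
from rig import *
print(hand_in())
```

```text
the job is handed in; nothing more can be done
None
```

All four covers (round, bar, arch and square) are back on their matching shells, and I handed the job in at about 23 s of the 106 s. The hand-in gives no verdict, so this rests on my own last checks.

- **Fit:** I fitted the outlines in the last pictures. Each cover's top stood 20–22 mm above the table. Fully home should be 22 mm, and a cover resting on the board would be about 28 mm. The round and square read 1–2 mm low, which matches the calibration error.
- **Position:** Every cover was within about 2 mm of its shell's centre, against the 6 mm allowed. Shell headings agreed with the first measurements to about 1°, except the round one, where one fit was about 4° off; a round cover fits at any heading.
- **Level:** I checked this by eye in the last pictures only; all four looked level and seated.
- **Other things:** I moved nothing near the padlock, the screwdriver or the red and purple look-alikes. I didn't re-measure where they lie. The highest force reading after any move was about 5 N, while pressing the bar and arch covers down.

The gripper was empty, at rest and about 0.33 m up at hand-in. No check failed.

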